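# Park the glue gun and purge it at full feed

## Task

Lay the glue gun in its bench rest, on its side with the nozzle over the drip dish, and let go of it. Then take it again by the pistol grip and squeeze the trigger right through, past the first pressure point to the end of the second stage, hold it there for about a second to purge it, and let go, leaving it lying in the rest. Do not squeeze the trigger before the gun is in the rest, and leave the other things on the table where they are.

Things in the scene. Friction and masses are not known exactly. Their poses are not given: they have to be found in the camera images.
- gun: Grey plastic hot-glue gun, 195 mm long, 0.34-0.53 kg, lying on its side. Origin: middle of the barrel's underside as it lies; x along the barrel to the nozzle, z up, pistol grip towards -y. In mm: barrel x -65 to 75, y -22 to 22, z 0 to 36; nozzle on to x 105, radius 13 tapering to 4; white glue stick out of the back to x -90. Centre of mass about x 6, y -14.
- gun_barrel (a point): Point on the barrel's axis where the gun can be carried, clear ahead of the trigger: (22, 0, 18) mm in the gun's frame; the barrel is 44 mm across here. Axes as the gun.
- gun_grip (a point): Middle of the pistol grip at the trigger's height: (-48, -56, 18) mm in the gun's frame, axes as the gun. The grip: x -63 to -33, y -22 to -115, z 3 to 33 in the gun's frame, ending in a black foot at y -95 to -115 (x -66 to -30, z 0 to 36).
- trigger_face (a point): Centre of the front face of the black trigger, which stands before the grip (gun's frame, mm: y -30 to -80, z 8 to 28). Face at x -7 when free; it slides straight towards -x, to -15 at the pressure point and -23 squeezed right through. Back of grip to trigger face: 56 mm free, 48 at the pressure point, 40 squeezed through.
- gun_nozzle (a point): Tip of the gun's brass nozzle, on the barrel's axis: (105, 0, 18) mm in the gun's frame.
- trigger (a joint): First-stage travel of the trigger, 0 free to 0.008 m at the pressure point; light spring, 2 N rising to 4 N; springs back when released.
- second (a joint): Second-stage travel of the same trigger, in addition to the first stage: 0 up to the pressure point, 0.008 m when squeezed right through; it gives way only above 9 N and reaches the end at about 12 N; springs back when released. The end stops bear 40 N and more.
- rest: The gun's bench rest, fixed: steel base plate 4 mm thick, x -75 to 135, y -122 to 38 (mm, own frame; origin on the table under the barrel's seat). Dark cheeks, lips flared, stand either side of the barrel at x 45 to 75, and on the +y side also at x -56 to -20: inner faces at y +-29, tops z 40. End stops at x 82 to 86, 17 to 33 either side, tops z 30, let the nozzle pass between them.
- rest_seat (a point): Where the gun's origin belongs, (0, 0, 14) mm in the rest's frame, with the gun's axes along the rest's: 14 mm up, on the black rubber pads (two under the barrel, one under the grip's foot at (-48, -105)). The gun has about 7 mm of play each side and 7 mm forward.
- rest_dish (a point): Centre of the rim of the round drip dish, 44 mm across, rim 16 mm above the table, at (110, 0) mm in the rest's frame: under the nozzle tip of a gun in the rest.
- paint_bottle: White paint bottle, 54 mm across, 130 mm tall, standing; origin: centre of its underside. To be left alone.
- filler_jar: Low glass jar with steel lid, 60 mm across, 60 mm tall, standing; origin: centre of its underside. To be left alone.
- wood_block: Plain wood block, 70 x 45 x 30 mm; origin: centre of its underside. To be left alone.
- tower: Plaster model castle tower, 112 mm square, about 180 mm tall, standing; origin: centre of its underside. To be left alone.

How it is judged:
By the outcome, as a careful person would: the job done as asked, in the order asked, and still so for the second after the job is handed in, with the robot touching nothing.
It also fails if it takes over 48 s, if anything falls off the work surface, if the arm or the gripper's body presses on something with over 40 N, if the wrist force passes 120 N, or if a joint passes its speed limit or range.

## Robot

A 6-joint arm with a two-finger parallel gripper is mounted at the origin on the work surface. World frame = base frame: x ahead of the robot, y to its left, z up, the work surface at z = 0. Lengths are in m, angles in rad, forces in N, time in s.
With the tool pointing down it reaches from about 0.225 to 0.875 m from the base axis. Payload 3.4 kg.
Tool frame: the origin (TCP) lies at the very end of the fingers, on their centre line; the grasp point (between the pads) lies 19 mm behind it; z points along the fingers, y is the line along which they close (so a half turn about z gives the same grasp; the last joint's range is limited). The gripper opens to 85 mm and grips with 20 to 120 N. Pads are 22 mm wide; open, the fingers measure 114 mm over their backs; the gripper's body (76 mm by 85 mm) begins 54 mm behind the grasp point. The pads swing forward as they close: fully open they stand 13 mm farther back than shut.
Start: joints at [-1.254, 0.276, 1.505, -0, 1.361, -0.121], TCP at [0.244, -0.521, 0.231] pointing down, gripper open.
Joint ranges: [-2.89, 2.89], [-0.75, 2.08], [0.22, 2.7], [-1.18, 4.32], [0.11, 2.71], [-2.7, 2.7]. Speed limits (rad/s): [2.57, 2.57, 3.14, 3.14, 3.14, 3.14].

## Interface

Orientations are given as a unit quaternion [x, y, z, w].
In Python, from cell import bot gives the robot as it stands. The module is installed in compiled form; this text tells all that it offers.
- The arm moves only by the shell command python3 -m crank 'ROWS' [FORCE]. ROWS is JSON, a list of rows, each a list of 5 numbers: the shift along the tool's x, y, z normalised to -1 to 1, where 1 is 0.6 m, then the turn about the tool's z normalised to -1 to 1, where 1 is 90 degrees, then the opening, from -1 (shut) to 1 (fully open). A call has 1 to 8 rows; each row is the pose to reach, as a shift and turn from the pose commanded when the call began, along the tool's axes at that moment; what a row does not reach only later rows make up. A row lasts 1/8 s, in which the tool goes at most 62.5 mm and 10.7 degrees, less where a joint would pass 70% of its speed; a pose out of reach is approached as far as the arm can. A call with a number of a shift or a turn outside -1 to 1 is refused whole. A call with a gripper value outside its range is refused whole. The fingers move at their own pace and stop on an object; FORCE is the grip in N (left out, the last holds). Time passes only in rows, so rows that repeat a pose let the fingers close. It gives the time, the measured TCP pose, the force, the opening and the grip force at its end, in the units of the state.
- bot.sense(): the state, without advancing time (a new reading comes with each control period).
- bot.grab_frame(name): name is "side" or "top"; returns the picture (384x512x3 uint8, red, green, blue); there is no depth.
- bot.camera_model(name): a dict with "mtx" (3x3 intrinsics, pixels), "R" (3x3) and "t" (3): a world point X has camera coordinates R X + t. Camera axes: x right, y down, z forward; pixel columns grow to the right and rows downward; lengths in m; the calibration is good to about 2 mm. A picture is of the moment at which its call begins. camera_model takes no time and is no camera call.
- bot.job_done(): hands the job in; it is judged then, once.
The state is a dict: "clock": time; "joints": joint angles; "joint_velocities": joint speeds; "joint_efforts": joint torques, N m; "tcp_pos": TCP position; "orientation": TCP orientation; "contact_force": force on the tool from outside, world axes, zero at the start; "torque": the same for the moment, N m; "grip_width": finger opening in m; "grasp_force": force on a finger pad.
Only numpy, scipy, OpenCV 4.12 (cv2) and the standard library are available. Lean on these libraries where they do the work, as an engineer would, in place of code of your own. Each camera call takes 0.05 s, during which the arm holds its last target. There are 200 camera calls.

## Working session

There is one attempt and no reset: what is moved stays moved. The work goes in short steps, Python scripts to look and compute and a shell command to move; the robot and the scene stay as the last step left them, time stands still between calls to the robot, and variables do not carry over. Pictures are saved under pics/ and viewed, at most 10 in all, crops included, and the job is handed in when it is done.

```bash
mkdir -p pics
python3 - <<'E'
from cell import bot
import cv2
for n in("top","side"):
    f=bot.grab_frame(n); cv2.imwrite(f"pics/{n}0.png",f[:,:,::-1])
    m=bot.camera_model(n); print(n,m["mtx"],m["R"],m["t"])
print(bot.sense())
E
```

```text
top [[347.81393637   0.         253.29262821]
 [  0.         347.81393637 191.99640746]
 [  0.           0.           1.        ]] [[ 0.01774908 -0.999836    0.00359902]
 [-0.99852333 -0.01791039 -0.05128723]
 [ 0.05134328 -0.0026834  -0.99867746]] [0.02560789 0.57270054 0.98906711]
side [[395.45248611   0.         259.57582715]
 [  0.         395.45248611 186.03729189]
 [  0.           0.           1.        ]] [[-0.95380421 -0.30035893  0.00648429]
 [-0.20486336  0.63446334 -0.74531019]
 [ 0.21974652 -0.71220839 -0.66668634]] [0.55860446 0.14522933 1.195231  ]
{'clock': 0.1, 'joints': array([-1.25399523e+00,  2.76526489e-01,  1.50602416e+00,  6.21518137e-06,
        1.36075508e+00, -1.21012082e-01]), 'joint_velocities': array([ 0.00120621,  0.00039306, -0.00200875, -0.00115661, -0.00147439,
       -0.00078176]), 'joint_efforts': array([ 9.70666842e-04, -4.17699087e+01, -2.46406764e+01, -3.23684571e-04,
        5.85505055e-03,  5.77822760e-06]), 'tcp_pos': array([ 0.24361109, -0.52029284,  0.23052223]), 'orientation': array([ 9.76135264e-01,  2.17161719e-01, -8.06921967e-05, -8.52732855e-04]), 'contact_force': array([-0.33251406, -0.57528237,  0.03373547]), 'torque': array([ 0.02661122, -0.00389431,  0.00838693]), 'grasp_force': 0.0, 'grip_width': 0.08575221946306835}
```

View pics/top0.png

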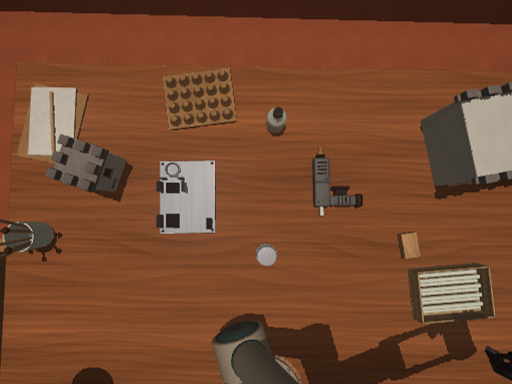

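View pics/side0.png

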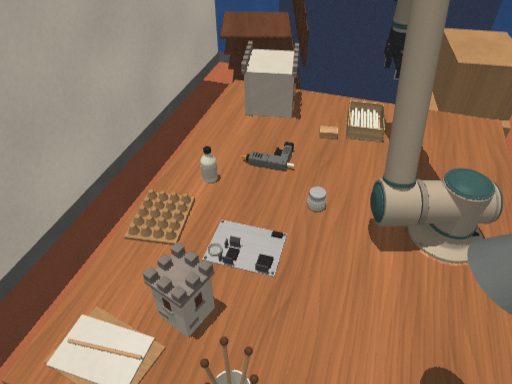

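Top view: the rest plate spans about (160-215, 160-233), with the dish at (172,170). The gun's nozzle is at (321,150), the stick end at (322,214) and the grip foot at (360,200). Both point up the image, which is world +x. Next I'll take a zoomed crop and measure.

```bash
cat > h.py <<'E'
import numpy as np, cv2
from cell import bot
def ray(n,u,v,z):
    m=bot.camera_model(n);R,t=m["R"],m["t"];c=-R.T@t
    d=R.T@np.linalg.solve(m["mtx"],[u,v,1.]);return c+d*(z-c[2])/d[2]
def proj(n,X):
    m=bot.camera_model(n);p=m["mtx"]@(m["R"]@np.array(X)+m["t"]);return p[:2]/p[2]
E
python3 - <<'E'
from h import *
f=cv2.imread("pics/top0.png")
a=cv2.resize(f[140:245,150:230],None,fx=5,fy=5,interpolation=cv2.INTER_CUBIC)
b=cv2.resize(f[140:225,305:380],None,fx=5,fy=5,interpolation=cv2.INTER_CUBIC)
o=np.zeros((525,790,3),np.uint8);o[:,:400]=a;o[:425,405:780]=b
cv2.imwrite("pics/crop0.png",o)
hsv=cv2.cvtColor(f,cv2.COLOR_BGR2HSV)
def big(m,x0,y0,x1,y1):
    k=np.zeros_like(m);k[y0:y1,x0:x1]=m[y0:y1,x0:x1]
    c=max(cv2.findContours(k,cv2.RETR_EXTERNAL,cv2.CHAIN_APPROX_NONE)[0],key=cv2.contourArea);return c
m=((hsv[...,1]<60)&(hsv[...,2]>120)).astype(np.uint8)*255
c=big(m,150,150,230,245);r=cv2.minAreaRect(c);print(r)
for p in cv2.boxPoints(r):print(p,ray("top",*p,.004)[:2])
m=((hsv[...,1]<110)).astype(np.uint8)*255
c=big(m,305,140,380,225);print(cv2.boundingRect(c),cv2.minAreaRect(c))
E
```

```text
((187.0, 197.0), (72.0, 54.0), 90.0)
[160. 161.] [0.6586349  0.31043209]
[214. 161.] [0.66151941 0.1524633 ]
[214. 233.] [0.45170316 0.14752295]
[160. 233.] [0.44896566 0.30382684]
(313, 157, 49, 59) ((337.0, 186.0), (58.0, 48.0), 90.0)
```

View pics/crop0.png

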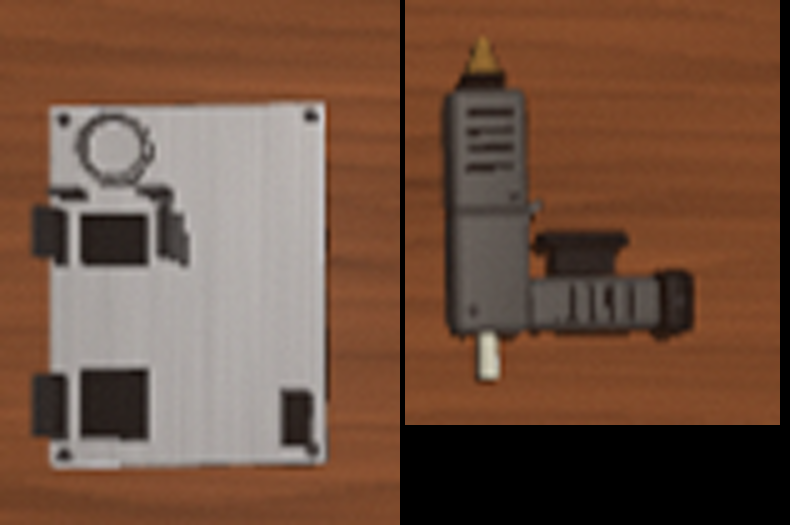

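Crop: plate corners in the full image are (160,160.8), (215,160.4), (215.4,233) and (160,233.6). The dish is at about (172.9,169.8), the gun tip at (320.8,147.6), the stick end at (321.6,216.2) and the foot end at (362.6,200.6).

Run:
```python
from h import *
def fit(L,W):  # 2D rigid local->world
    L,W=np.array(L)/1000,np.array(W);l,w=L-L.mean(0),W-W.mean(0)
    y=np.arctan2((l[:,0]*w[:,1]-l[:,1]*w[:,0]).sum(),(l*w).sum());c,s=np.cos(y),np.sin(y);R=np.array([[c,-s],[s,c]])
    t=W.mean(0)-R@L.mean(0);print(np.degrees(y),t,"resid mm",np.round((W-L@R.T-t)*1e3,1).tolist());return y,t,R
P=[(160,160.8,.004),(215,160.4,.004),(215.4,233,.004),(160,233.6,.004),(172.9,169.8,.016)]
print("rest");yr,tr,Rr=fit([(135,38),(135,-122),(-75,-122),(-75,38),(110,0)],[ray("top",*p)[:2] for p in P])
G=[(320.8,147.6,.018),(321.6,216.2,.018),(363,200.6,.018),(313.4,159,.03),(313.6,206,.03)]
print("gun");yg,tg,Rg=fit([(105,0),(-90,0),(-48,-115),(75,22),(-65,22)],[ray("top",*p)[:2] for p in G])
# side-view check
for n,l,z,T,R in(("tip",(.105,0),.018,tg,Rg),("stick",(-.09,0),.018,tg,Rg),("foot",(-.048,-.115),.018,tg,Rg),("dish",(.11,0),.016,tr,Rr),("c",(.135,-.122),.004,tr,Rr)):
    print(n,proj("side",[*(T+R@np.array(l)),z]))
print("barrel pt",tg+Rg@[.022,0]," com",tg+Rg@[.006,-.014]," target bp",tr+Rr@[.022,0])
q=bot.sense()["orientation"];from scipy.spatial.transform import Rotation as Q
M=Q.from_quat(q).as_matrix();print(M.round(3))
```

```text
rest
1.6235533001024005 [0.52380483 0.26757306] resid mm [[1.5, 1.1], [1.1, 0.1], [-0.5, -0.0], [-0.5, 0.3], [-1.6, -1.5]]
gun
1.506580140320596 [ 0.59754735 -0.15945925] resid mm [[1.7, -0.7], [-1.6, 0.6], [0.3, -4.4], [-3.1, 1.3], [2.7, 3.2]]
tip [242.03787635 155.60502062]
stick [294.12728429 165.04700231]
foot [289.73246774 144.85840315]
dish [215.14438957 247.29780368]
c [221.72943382 218.59598521]
barrel pt [ 0.61953975 -0.15888083]  com [ 0.60391336 -0.17329666]  target bp [0.545796   0.26819638]
[[ 0.906  0.424 -0.001]
 [ 0.424 -0.906  0.002]
 [ 0.    -0.002 -1.   ]]
```

Run:
```python
import cv2
f=cv2.imread("pics/side0.png")
cv2.imwrite("pics/crop1.png",cv2.resize(f[130:285,190:320],None,fx=4,fy=3.8,interpolation=cv2.INTER_CUBIC))
```

```text
(no output)
```

View pics/crop1.png

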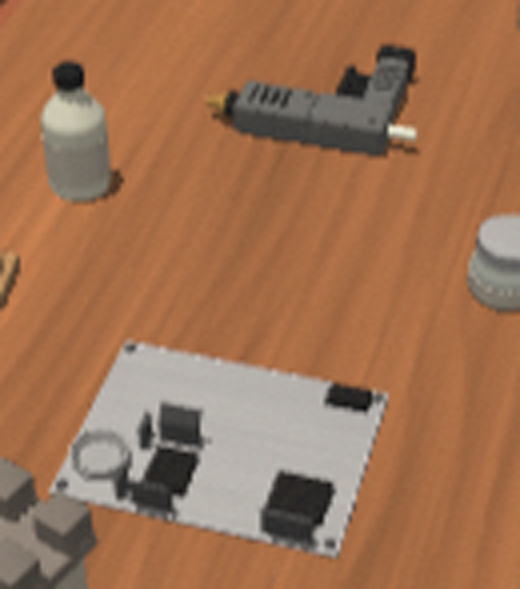

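Side view: the tip is at (241.5,155.8) and the stick at (294.2,165), both matching the predictions. The rest looks about 2 px off, so I'll check its corners across the two views.

Run:
```python
from h import *
T=[(160,160.8),(215,160.4),(215.4,233),(160,233.6),(172.9,169.8)]
S=[(203,258.9),(222.7,220.8),(286.75,233.9),(274.25,276.6),(215.2,249)]
for a,b,z in zip(T,S,[.004]*4+[.016]):
    P=[]
    for n,p in(("top",a),("side",b)):
        m=bot.camera_model(n);P.append(m["mtx"]@np.c_[m["R"],m["t"]])
    X=cv2.triangulatePoints(P[0],P[1],np.array(a),np.array(b)).ravel();print((X[:3]/X[3]).round(4),ray("top",*a,z)[:2].round(4),ray("side",*b,z)[:2].round(4))
for a,b,z in(((320.8,147.6),(241.5,155.8),.018),((321.6,216.2),(294.2,165),.018)):print(ray("top",*a,z)[:2].round(4),ray("side",*b,z)[:2].round(4))
print(ray("top",363,200.6,.036))
```

```text
[0.6573 0.3102 0.0026] [0.6592 0.3105] [0.655  0.3111]
[ 0.6618  0.1498 -0.005 ] [0.6633 0.1496] [0.6559 0.1573]
[ 0.453   0.1443 -0.0005] [0.4518 0.1435] [0.4534 0.1485]
[0.4474 0.3048 0.0006] [0.4472 0.3038] [0.4472 0.3072]
[0.6335 0.271  0.0087] [0.6321 0.2692] [0.6313 0.2764]
[ 0.7043 -0.1574] [ 0.704 -0.155]
[ 0.506  -0.1613] [ 0.5074 -0.1622]
[ 0.55228672 -0.27431241  0.036     ]
```

The views agree: gun origin is about (0.597,-0.159) with yaw 1.4°, and rest origin is about (0.523,0.269) with yaw 1.5°. Now moving above the barrel grasp point.

```bash
python3 -m crank '[[0.822,-0.282,0.15,0.263,1],[0.822,-0.282,0.15,0.263,1],[0.822,-0.282,0.15,0.263,1],[0.822,-0.282,0.15,0.263,1],[0.822,-0.282,0.15,0.263,1],[0.822,-0.282,0.15,0.263,1],[0.822,-0.282,0.15,0.263,1],[0.822,-0.282,0.15,0.263,1]]' 60
cat > st.py <<'E'
from h import *
from scipy.spatial.transform import Rotation as Q
s=bot.sense();M=Q.from_quat(s["orientation"]).as_matrix()
print(s["clock"],s["tcp_pos"].round(4),"yaw",np.degrees(np.arctan2(M[1,0],M[0,0])).round(2),"tilt",M[:,2].round(3),s["grip_width"],s["grasp_force"],s["contact_force"].round(1),s["joints"].round(2))
import sys
if len(sys.argv)>3:
    d=np.array([float(v) for v in sys.argv[1:4]])-s["tcp_pos"];print("to go (norm)",(M.T@d/.6).round(4),"turn",((np.degrees(np.arctan2(M[1,0],M[0,0]))-float(sys.argv[4]))/90).round(4))
E
python3 st.py .619 -.159 .008 1.4
```

```text
clock: 1.1
tcp_pos: [0.5942, -0.1817, 0.1468]
orientation: [1.0, 0.012, -0.0, 0.0]
contact_force: [1.2, -0.6, 0.0]
grip_width: 0.0852
grasp_force: 0.0
1.1 [ 0.5942 -0.1817  0.1468] yaw 1.42 tilt [-0. -0. -1.] 0.08516707700195264 0.0 [ 1.2 -0.6  0. ] [-0.41  0.4   1.53 -0.    1.21  1.14]
to go (norm) [ 0.0424 -0.0368  0.2312] turn 0.0003
```

```bash
python3 -m crank '[[0,0,0,0,1],[0,0,0,0,1]]'; python3 st.py .619 -.159 .008 1.4
```

```text
clock: 1.35
tcp_pos: [0.5926, -0.1831, 0.1468]
orientation: [1.0, 0.013, -0.001, 0.0]
contact_force: [0.6, -0.3, -0.4]
grip_width: 0.0851
grasp_force: 0.0
1.35 [ 0.5926 -0.1831  0.1468] yaw 1.48 tilt [-0.002 -0.    -1.   ] 0.08507724433375961 0.0 [ 0.6 -0.3 -0.4] [-0.41  0.4   1.53 -0.    1.21  1.13]
to go (norm) [ 0.0454 -0.039   0.2313] turn 0.0009
```

```bash
python3 -m crank '[[0.045,-0.039,0,0,1],[0.045,-0.039,0.13,0,1],[0.045,-0.039,0.13,0,1],[0.045,-0.039,0.13,0,1]]'; python3 st.py .619 -.159 .008 1.4
python3 - <<'E'
from h import *
o=[cv2.resize(bot.grab_frame("side")[120:190,220:320,::-1],None,fx=4,fy=4,interpolation=cv2.INTER_CUBIC),cv2.resize(bot.grab_frame("top")[130:230,290:390,::-1],None,fx=3.9,fy=2.8,interpolation=cv2.INTER_CUBIC)]
cv2.imwrite("pics/g1.png",np.hstack([o[0],cv2.resize(o[1],(390,280))]))
E
```

```text
clock: 1.85
tcp_pos: [0.6181, -0.1602, 0.0689]
orientation: [1.0, 0.011, -0.001, -0.0]
contact_force: [0.7, -0.5, 1.0]
grip_width: 0.0856
grasp_force: 0.0
1.85 [ 0.6181 -0.1602  0.0689] yaw 1.31 tilt [-0.003  0.001 -1.   ] 0.08556556635828562 0.0 [ 0.7 -0.5  1. ] [-0.36  0.49  1.59 -0.    1.06  1.19]
to go (norm) [ 0.0018 -0.0019  0.1014] turn -0.001
```

View pics/g1.png

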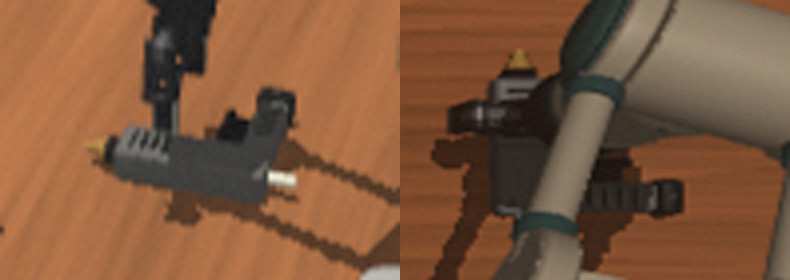

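The fingers straddle the barrel ahead of the trigger. In the crop the finger is at about (165,115) and the trigger at (235,125), so I can descend and grip.

```bash
python3 -m crank '[[0.002,-0.002,0.06,0,1],[0.002,-0.002,0.1,0,1],[0.002,-0.002,0.1,0,1],[0.002,-0.002,0.1,0,-1],[0.002,-0.002,0.1,0,-1],[0.002,-0.002,0.1,0,-1],[0.002,-0.002,0.1,0,-1],[0.002,-0.002,0.1,0,-1]]' 70; python3 st.py
```

```text
clock: 2.95
tcp_pos: [0.622, -0.1583, 0.0114]
orientation: [1.0, 0.012, 0.002, 0.001]
contact_force: [-0.7, 0.8, 5.8]
grip_width: 0.0431
grasp_force: 74.5
2.95 [ 0.622  -0.1583  0.0114] yaw 1.4 tilt [ 0.003 -0.001 -1.   ] 0.04310146048096744 74.4579827785492 [-0.7  0.8  5.8] [-0.36  0.55  1.64  0.    0.94  1.19]
```

```bash
python3 -m crank '[[0,0,-0.1,0,-1],[0,0,-0.2,0,-1],[0,0,-0.22,0,-1],[0,0,-0.22,0,-1]]'; python3 -m crank '[[-0.123,-0.71,0,0,-1],[-0.123,-0.71,0,0,-1],[-0.123,-0.71,0,0,-1],[-0.123,-0.71,0,0,-1],[-0.123,-0.71,0,0,-1],[-0.123,-0.71,0,0,-1],[-0.123,-0.71,0,0,-1],[-0.123,-0.71,0,0,-1]]'; python3 -m crank '[[0,0,0,0,-1],[0,0,0,0,-1],[0,0,0,0,-1]]';  python3 st.py .548 .27 .0264 1.5
python3 - <<'E'
from h import *
o=[cv2.resize(bot.grab_frame("side")[130:290,180:330,::-1],(400,400),interpolation=cv2.INTER_CUBIC),cv2.resize(bot.grab_frame("top")[110:250,140:280,::-1],(390,400),interpolation=cv2.INTER_CUBIC)]
cv2.imwrite("pics/g2.png",np.hstack(o))
E
```

```text
clock: 3.45
tcp_pos: [0.6204, -0.1578, 0.1415]
orientation: [1.0, 0.012, 0.0, 0.0]
contact_force: [-0.9, -0.0, -3.8]
grip_width: 0.043
grasp_force: 73.9
clock: 4.45
tcp_pos: [0.5332, 0.2696, 0.1381]
orientation: [1.0, 0.015, -0.003, 0.0]
contact_force: [-0.3, -1.0, -4.1]
grip_width: 0.0431
grasp_force: 74.2
clock: 4.82
tcp_pos: [0.5367, 0.2647, 0.141]
orientation: [1.0, 0.011, -0.0, 0.0]
contact_force: [0.7, 0.2, -2.7]
grip_width: 0.0427
grasp_force: 74.2
4.825 [0.5367 0.2647 0.141 ] yaw 1.29 tilt [-0.001 -0.001 -1.   ] 0.042707440034815636 74.19878125190735 [ 0.7  0.2 -2.7] [ 0.34  0.37  1.59 -0.    1.18  1.89]
to go (norm) [ 0.0192 -0.0086  0.191 ] turn -0.0023
```

View pics/g2.png

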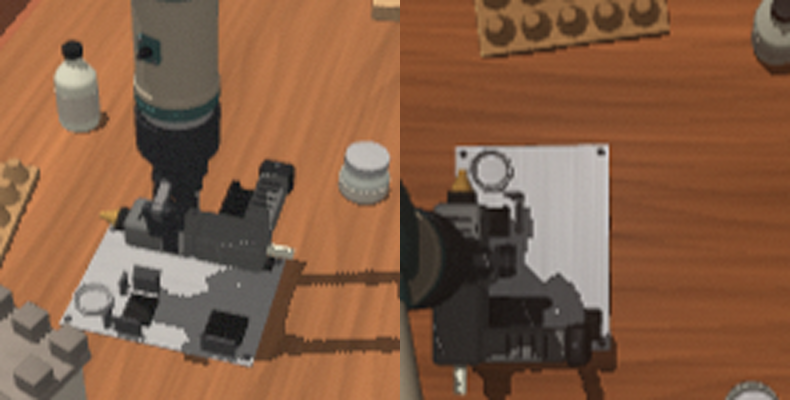

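The gun is held level above the rest: the tip is at top (161.5,169.5) / side (218.3,215.2), and the stick end at top (161.5,247.9) / side (289.5,230). I'll triangulate both to get the gun's offset in the hand.

Run:
```python
from h import *
def tri(a,b):
    P=[(lambda m:m["mtx"]@np.c_[m["R"],m["t"]])(bot.camera_model(n)) for n in("top","side")]
    X=cv2.triangulatePoints(P[0],P[1],np.array(a),np.array(b)).ravel();return X[:3]/X[3]
a=tri((161.5,169.5),(218.3,215.2));b=tri((161.5,247.9),(289.5,230.))
print(a,b,np.linalg.norm(a-b),np.degrees(np.arctan2(a[1]-b[1],a[0]-b[0])))
for p in((161.5,169.5),(161.5,247.9)):print(ray("top",*p,.148))
print("predicted x tip/stick",.5367-.025+.105,.5367-.025-.09)
```

```text
[0.61699315 0.26682096 0.14947295] [0.42401617 0.26082846 0.15086101] 0.19307499302359413 1.778630062556683
[0.61765093 0.26734729 0.148     ]
[0.42246641 0.26124148 0.148     ]
predicted x tip/stick 0.6166999999999999 0.42169999999999996
```

The in-hand offset is confirmed. Centring over the rest and lowering.

```bash
python3 -m crank '[[0.019,-0.0085,0,0,-1],[0.019,-0.0085,0.05,0,-1],[0.019,-0.0085,0.1,0,-1],[0.019,-0.0085,0.11,0,-1],[0.019,-0.0085,0.11,0,-1],[0.019,-0.0085,0.11,0,-1]]';  python3 st.py .548 .27 .0264 1.5
```

```text
clock: 5.68
tcp_pos: [0.549, 0.2719, 0.0768]
orientation: [1.0, 0.012, 0.001, -0.0]
contact_force: [0.1, 0.3, -3.8]
grip_width: 0.0427
grasp_force: 74.1
5.675 [0.549  0.2719 0.0768] yaw 1.41 tilt [ 0.003  0.001 -1.   ] 0.042702902116940174 74.08469080924988 [ 0.1  0.3 -3.8] [ 0.35  0.45  1.65 -0.    1.04  1.89]
to go (norm) [-0.0021  0.0032  0.0841] turn -0.001
```

```bash
python3 -m crank '[[-0.001,0.002,0.03,0,-1],[-0.001,0.002,0.055,0,-1],[-0.001,0.002,0.07,0,-1],[-0.001,0.002,0.078,0,-1],[-0.001,0.002,0.083,0,-1],[-0.001,0.002,0.083,0,-1]]';  python3 st.py .548 .27 .0254 1.5
```

```text
clock: 6.42
tcp_pos: [0.5474, 0.2703, 0.0258]
orientation: [1.0, 0.012, 0.0, -0.0]
contact_force: [-0.3, -1.4, -4.2]
grip_width: 0.0428
grasp_force: 74.2
6.425 [0.5474 0.2703 0.0258] yaw 1.41 tilt [ 0.001  0.    -1.   ] 0.04281902299556307 74.20316576957703 [-0.3 -1.4 -4.2] [ 0.34  0.5   1.7  -0.    0.94  1.89]
to go (norm) [0.0009 0.0006 0.0007] turn -0.001
```

```bash
python3 -m crank '[[0,0,0.003,0,-1],[0,0,0.003,0,-1]]'; python3 -m crank '[[0,0,0.003,0,-1],[0,0,0.003,0,-1]]'
```

```text
clock: 6.68
tcp_pos: [0.5476, 0.2704, 0.0255]
orientation: [1.0, 0.012, 0.001, -0.0]
contact_force: [-2.8, -0.1, 4.7]
grip_width: 0.0427
grasp_force: 75.2
clock: 6.92
tcp_pos: [0.5476, 0.2705, 0.0254]
orientation: [1.0, 0.013, 0.001, -0.0]
contact_force: [-5.0, -2.7, 15.8]
grip_width: 0.0429
grasp_force: 76.6
```

Contact at the expected seat height. Now releasing gently and rising.

```bash
python3 -m crank '[[0,0,-0.003,0,-1],[0,0,-0.003,0,0.6],[0,0,-0.003,0,0.6],[0,0,-0.003,0,0.8],[0,0,-0.003,0,1],[0,0,-0.003,0,1]]'; python3 -m crank '[[0,0,-0.04,0,1],[0,0,-0.1,0,1],[0,0,-0.2,0,1],[-0.2,0.12,-0.25,-0.12,1],[-0.2,0.12,-0.25,-0.24,1],[-0.2,0.12,-0.25,-0.36,1],[-0.2,0.12,-0.25,-0.48,1]]'; python3 st.py
python3 - <<'E'
from h import *
o=[cv2.resize(bot.grab_frame("side")[200:290,190:310,::-1],(400,300),interpolation=cv2.INTER_CUBIC),cv2.resize(bot.grab_frame("top")[145:245,150:230,::-1],(400,500),interpolation=cv2.INTER_CUBIC)]
c=np.zeros((500,800,3),np.uint8);c[:300,:400]=o[0];c[:,400:]=o[1]
cv2.imwrite("pics/g3.png",c)
E
```

```text
clock: 7.68
tcp_pos: [0.5471, 0.2702, 0.0237]
orientation: [1.0, 0.012, -0.0, 0.0]
contact_force: [0.5, -0.5, 0.8]
grip_width: 0.0853
grasp_force: 0.0
clock: 8.55
tcp_pos: [0.4273, 0.1945, 0.1746]
orientation: [0.925, 0.38, 0.0, 0.0]
contact_force: [0.5, 0.2, 0.1]
grip_width: 0.0853
grasp_force: 0.0
8.55 [0.4273 0.1945 0.1746] yaw 44.71 tilt [ 0.001  0.    -1.   ] 0.08534530029943047 0.0 [0.5 0.2 0.1] [ 0.28  0.16  1.81 -0.    1.17  1.07]
```

View pics/g3.png

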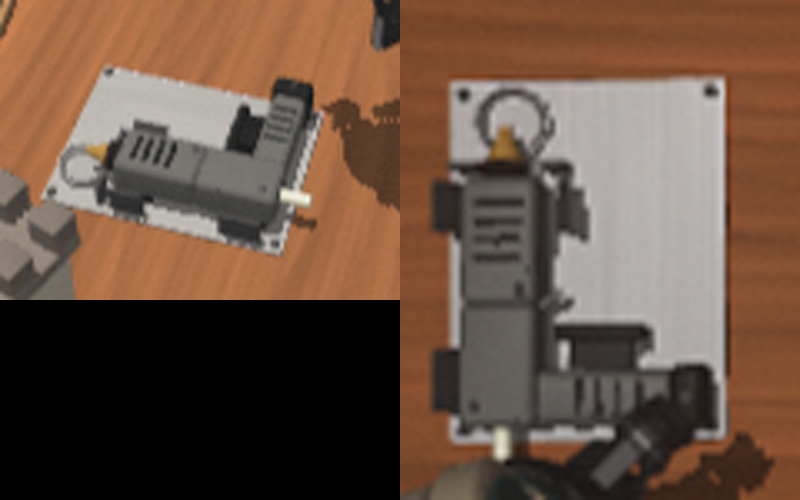

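The gun lies in the rest on its side with its tip over the dish: tip at top pixel (170.8,170), trigger at about (519/5…), grip below it. Next I'll verify its pose and get the moves to the grip hover.

```bash
python3 - <<'E'
from h import *
tip=ray("top",(504-400)/5+150,125/5+145,.032);st=ray("top",(501-400)/5+150,459/5+145,.032);print(tip,st)
print("trigger face front (top edge z.042)",ray("top",(600-400)/5+150,326/5+145,.042),"grip back",ray("top",(600-400)/5+150,428/5+145,.045))
y=np.radians(1.4);R=np.array([[np.cos(y),-np.sin(y)],[np.sin(y),np.cos(y)]]);o=np.array([.5225,.2703])
for l in((.105,0),(-.09,0),(-.007,-.056),(-.063,-.056)):print(l,o+R@l)
E
python3 -m crank '[[0,0,0,-0.1,1],[0,0,0,-0.2,1],[0,0,0,-0.3,1],[0,0,0,-0.4,1],[0,0,0,-0.5,1],[0,0,0,-0.52,1],[0,0,0,-0.52,1]]'; python3 st.py .489 .2134 .012 91.4
```

```text
[0.62965539 0.27144018 0.032     ] [0.44080678 0.26747937 0.032     ]
trigger face front (top edge z.042) [0.51658358 0.21203608 0.042     ] grip back [0.45996475 0.20996843 0.045     ]
(0.105, 0) [0.62746866 0.27286538]
(-0.09, 0) [0.43252687 0.2681011 ]
(-0.007, -0.056) [0.51687029 0.21414569]
(-0.063, -0.056) [0.46088701 0.21277749]
clock: 9.52
tcp_pos: [0.429, 0.1954, 0.1737]
orientation: [0.701, 0.713, -0.0, -0.0]
contact_force: [-0.1, 0.8, 0.6]
grip_width: 0.0858
grasp_force: 0.0
9.525 [0.429  0.1954 0.1737] yaw 91.01 tilt [-0. -0. -1.] 0.0857560286951134 0.0 [-0.1  0.8  0.6] [ 0.28  0.16  1.81 -0.    1.17  0.26]
to go (norm) [0.0283 0.1005 0.2694] turn -0.0043
```

The measured trigger face and grip back match to 1 mm. Moving over the grip.

```bash
python3 -m crank '[[0.028,0.1,0,-0.004,1],[0.028,0.1,0.06,-0.004,1],[0.028,0.1,0.13,-0.004,1],[0.028,0.1,0.13,-0.004,1],[0.028,0.1,0.13,-0.004,1]]'; python3 st.py .489 .2134 .012 91.4
```

```text
clock: 10.15
tcp_pos: [0.4895, 0.2136, 0.0969]
orientation: [0.698, 0.716, 0.001, 0.0]
contact_force: [-0.1, -0.3, -0.0]
grip_width: 0.0857
grasp_force: 0.0
10.15 [0.4895 0.2136 0.0969] yaw 91.49 tilt [ 0.002  0.    -1.   ] 0.0857246761678964 0.0 [-0.1 -0.3 -0. ] [ 0.28  0.33  1.8  -0.    1.02  0.26]
to go (norm) [-0.0004 -0.0011  0.1416] turn 0.001
```

```bash
python3 -m crank '[[0,-0.001,0.06,0,1],[0,-0.001,0.11,0,1],[0,-0.001,0.14,0,1],[0,-0.001,0.14,0,1],[0,-0.001,0.14,0,0.5],[0,-0.001,0.14,0,0.45],[0,-0.001,0.14,0,0.45]]' 25; python3 st.py .489 .2134 .012 91.4
python3 - <<'E'
from h import *
o=[cv2.resize(bot.grab_frame("side")[180:290,190:330,::-1],(400,314),interpolation=cv2.INTER_CUBIC),cv2.resize(bot.grab_frame("top")[145:245,150:230,::-1],(400,500),interpolation=cv2.INTER_CUBIC)]
c=np.zeros((500,800,3),np.uint8);c[:314,:400]=o[0];c[:,400:]=o[1]
cv2.imwrite("pics/g4.png",c)
E
```

```text
clock: 11.02
tcp_pos: [0.4886, 0.2135, 0.0127]
orientation: [0.698, 0.717, 0.001, 0.0]
contact_force: [-0.5, 0.3, -0.2]
grip_width: 0.0619
grasp_force: 0.0
11.025 [0.4886 0.2135 0.0127] yaw 91.54 tilt [ 0.002  0.    -1.   ] 0.061887574961628236 0.0 [-0.5  0.3 -0.2] [ 0.28  0.43  1.89 -0.    0.82  0.25]
to go (norm) [-0.0001  0.0007  0.0012] turn 0.0016
```

View pics/g4.png

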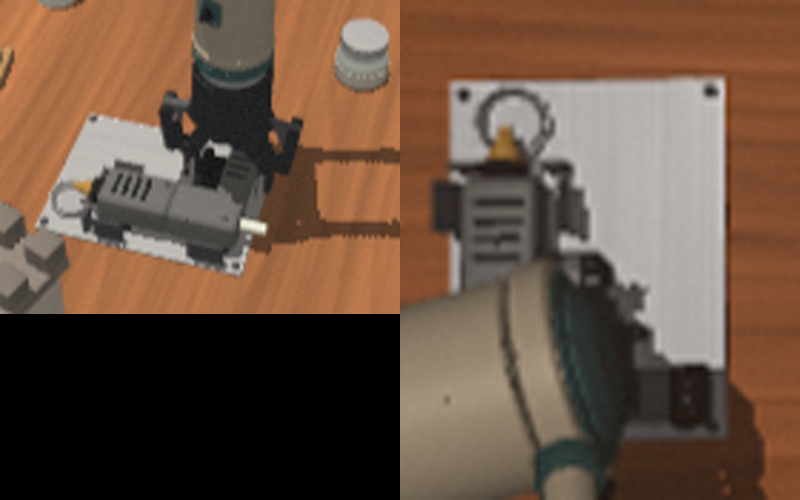

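The fingers straddle grip and trigger at 62 mm opening with no contact, and the gun hasn't moved. Closing now while the arm follows so the rear finger stays on the grip's back.

```bash
python3 -m crank '[[0,0,0,0,0.32],[0,0,0,0,0.32],[0,-0.004,0,0,0.22],[0,-0.007,0,0,0.12],[0,-0.007,0,0,0.12],[0,-0.01,0,0,0.02],[0,-0.013,0,0,-0.06],[0,-0.013,0,0,-0.06]]' 30; python3 st.py
```

```text
clock: 12.12
tcp_pos: [0.4805, 0.2132, 0.0127]
orientation: [0.698, 0.717, 0.001, 0.0]
contact_force: [1.2, 0.3, 8.0]
grip_width: 0.0403
grasp_force: 11.2
12.125 [0.4805 0.2132 0.0127] yaw 91.53 tilt [ 0.001  0.    -1.   ] 0.04029785748862022 11.19989588856697 [1.2 0.3 8. ] [ 0.29  0.42  1.91 -0.    0.81  0.26]
```

```bash
python3 -m crank '[[0,0,0,0,-1],[0,0,0,0,-1],[0,0,0,0,-1],[0,0,0,0,-1]]' 30; python3 -m crank '[[0,0,0,0,-1],[0,0,0,0,-1],[0,0,0,0,-1],[0,0,0,0,-1],[0,0,0,0,-1],[0,0,0,0,-1]]' 30
```

```text
clock: 12.62
tcp_pos: [0.4796, 0.2132, 0.0128]
orientation: [0.698, 0.716, -0.0, -0.0]
contact_force: [-0.7, -0.2, 11.3]
grip_width: 0.0379
grasp_force: 29.9
clock: 13.38
tcp_pos: [0.4796, 0.2132, 0.0128]
orientation: [0.698, 0.716, -0.0, -0.0]
contact_force: [-0.5, 0.4, 11.8]
grip_width: 0.0381
grasp_force: 29.9
```

It was squeezed right through: 30 N against the end stop at 38 mm, held about 1.1 s. Releasing, then backing off straight up.

```bash
python3 -m crank '[[0,0,0,0,0],[0,0.006,0,0,0.3],[0,0.013,0,0,0.6],[0,0.013,0,0,1],[0,0.013,0,0,1],[0,0.013,0,0,1]]'; python3 -m crank '[[0,0,-0.05,0,1],[0,0,-0.12,0,1],[0,0,-0.22,0,1],[-0.25,-0.2,-0.28,0,1],[-0.25,-0.2,-0.28,0,1],[-0.25,-0.2,-0.28,0,1],[-0.25,-0.2,-0.28,0,1],[-0.25,-0.2,-0.28,0,1]]'; python3 -m crank '[[0,0,0,0,1],[0,0,0,0,1],[0,0,0,0,1]]'; python3 st.py
python3 - <<'E'
from h import *
o=[cv2.resize(bot.grab_frame("side")[120:290,180:340,::-1],(400,425),interpolation=cv2.INTER_CUBIC),cv2.resize(bot.grab_frame("top")[145:245,150:230,::-1],(400,500),interpolation=cv2.INTER_CUBIC)]
c=np.zeros((500,800,3),np.uint8);c[:425,:400]=o[0];c[:,400:]=o[1]
cv2.imwrite("pics/g5.png",c)
E
```

```text
clock: 14.12
tcp_pos: [0.4877, 0.2132, 0.0117]
orientation: [0.697, 0.717, -0.0, -0.0]
contact_force: [-1.3, -0.3, -0.4]
grip_width: 0.0849
grasp_force: 0.0
clock: 15.12
tcp_pos: [0.3723, 0.06, 0.1802]
orientation: [0.698, 0.716, 0.001, 0.001]
contact_force: [-0.2, -0.0, -0.7]
grip_width: 0.0853
grasp_force: 0.0
clock: 15.5
tcp_pos: [0.3724, 0.0607, 0.1795]
orientation: [0.697, 0.717, -0.0, -0.0]
contact_force: [0.6, -0.2, 0.6]
grip_width: 0.0855
grasp_force: 0.0
15.5 [0.3724 0.0607 0.1795] yaw 91.62 tilt [-0.001  0.    -1.   ] 0.08547342031201709 0.0 [ 0.6 -0.2  0.6] [-0.02  0.01  1.97  0.    1.16 -0.05]
```

View pics/g5.png

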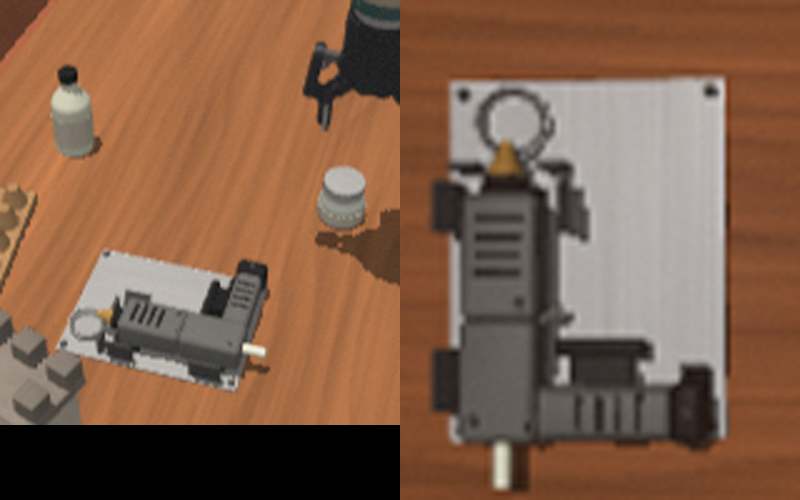

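The gun lies in the rest, trigger free and jar and bottle undisturbed. It has slid back about 8 mm, though (tip row 142 vs 125 in the crop). I'll nudge it forward again with shut fingers on the barrel's rear face beside the stick.

```bash
python3 -m crank '[[0.307,0.071,0,0,-1],[0.307,0.071,0,0,-1],[0.307,0.071,0,0,-1],[0.307,0.071,0,0,-1],[0.307,0.071,0.1,0,-1],[0.307,0.071,0.12,0,-1],[0.307,0.071,0.12,0,-1]]'; python3 st.py .41 .246 .018 91.6
```

```text
clock: 16.48
tcp_pos: [0.4093, 0.2445, 0.1076]
orientation: [0.698, 0.716, -0.001, -0.0]
contact_force: [0.5, -0.1, 0.5]
grip_width: 0.0001
grasp_force: 0.0
16.475 [0.4093 0.2445 0.1076] yaw 91.5 tilt [-0.002 -0.001 -1.   ] 9.719658960922299e-05 0.0 [ 0.5 -0.1  0.5] [ 0.39  0.24  1.9  -0.    1.01  0.37]
to go (norm) [0.0026 0.0015 0.1494] turn -0.0012
```

```bash
python3 -m crank '[[0.002,0.001,0.06,0,-1],[0.002,0.001,0.12,0,-1],[0.002,0.001,0.149,0,-1],[0.002,0.001,0.149,0,-1],[0.002,0.02,0.149,0,-1],[0.002,0.03,0.149,0,-1],[0.002,0.03,0.149,0,-1]]'; python3 -m crank '[[0,0.006,0,0,-1],[0,0.01,0,0,-1],[0,0.01,0,0,-1]]';python3 st.py .446 .246 .018 91.6
```

```text
clock: 17.35
tcp_pos: [0.4293, 0.2474, 0.0193]
orientation: [0.698, 0.716, 0.001, 0.001]
contact_force: [-1.0, -0.4, -0.0]
grip_width: 0.0004
grasp_force: 0.0
clock: 17.73
tcp_pos: [0.4338, 0.2473, 0.0184]
orientation: [0.698, 0.717, -0.0, 0.0]
contact_force: [0.3, 0.2, -0.3]
grip_width: 0.0001
grasp_force: 0.0
17.725 [0.4338 0.2473 0.0184] yaw 91.55 tilt [ 0. -0. -1.] 7.715096523102842e-05 0.0 [ 0.3  0.2 -0.3] [ 0.38  0.38  1.96 -0.    0.8   0.35]
to go (norm) [-0.0027  0.0203  0.0006] turn -0.0006
```

```bash
python3 -m crank '[[0,0.004,0,0,-1],[0,0.007,0,0,-1]]';python3 -m crank '[[0,0.005,0,0,-1],[0,0.005,0,0,-1]]';python3 -m crank '[[0,0.005,0,0,-1],[0,0.005,0,0,-1]]'
python3 - <<'E'
from h import *
f=bot.grab_frame("top");h=cv2.cvtColor(f,cv2.COLOR_RGB2HSV)[155:185,160:185]
m=(h[...,1]>110)&(h[...,2]>60);v,u=np.nonzero(m);print("brass px",v.min()+155,v.max()+155,(u[v==v.min()]+160))
E
```

```text
clock: 17.98
tcp_pos: [0.4379, 0.2474, 0.0184]
orientation: [0.697, 0.717, -0.0, 0.0]
contact_force: [0.2, -0.0, -0.2]
grip_width: 0.0003
grasp_force: 0.5
clock: 18.23
tcp_pos: [0.4404, 0.2473, 0.0183]
orientation: [0.698, 0.717, -0.001, -0.0]
contact_force: [-2.3, 0.1, -0.0]
grip_width: 0.0001
grasp_force: 0.9
clock: 18.48
tcp_pos: [0.4443, 0.2476, 0.0183]
orientation: [0.697, 0.717, 0.0, 0.0]
contact_force: [-0.4, -0.2, 0.0]
grip_width: -0.0004
grasp_force: 0.4
brass px 155 177 [160 161 162 163 164 165 166 167 168 169 170 171 172 173 174 175 176 177
 178 179 180 181 182 183 184]
```

```bash
cat > tip.py <<'E'
from h import *
def tip(f):
    h=cv2.cvtColor(f,cv2.COLOR_RGB2HSV)[163:190,164:178]
    m=((h[...,1]>100)&(h[...,2]>60)).astype(np.uint8);v,u=np.nonzero(m)
    return v.min()+163,v.max()+163,len(v),(u.mean()+164).round(1),(v.mean()+163).round(2)
if __name__=="__main__":
    print(tip(bot.grab_frame("top")))
E
python3 tip.py
python3 - <<'E'
from tip import *
for n in("g3","g4","g5"):
    c=cv2.resize(cv2.imread(f"pics/{n}.png")[:,400:,::-1],(80,100),interpolation=cv2.INTER_AREA)
    f=np.zeros((384,512,3),np.uint8);f[145:245,150:230]=c;print(n,tip(f))
E
```

```text
(np.int64(171), np.int64(177), 30, np.float64(170.6), np.float64(174.77))
g3 (np.int64(171), np.int64(176), 26, np.float64(170.5), np.float64(174.15))
g4 (np.int64(171), np.int64(176), 26, np.float64(170.5), np.float64(174.15))
g5 (np.int64(174), np.int64(180), 31, np.float64(170.7), np.float64(177.16))
```

The tip is back within about 2 mm of the seated position. Retreating.

```bash
python3 -m crank '[[0,-0.03,0,0,-1],[0,-0.05,0,0,-1],[0,-0.055,-0.1,0,-1],[0,-0.055,-0.2,0,-1],[-0.25,-0.06,-0.26,0,-1],[-0.25,-0.06,-0.26,0,-1],[-0.25,-0.06,-0.26,0,-1],[-0.25,-0.06,-0.26,0,-1]]';python3 -m crank '[[0,0,0,0,-1],[0,0,0,0,-1],[0,0,0,0,-1]]'
python3 - <<'E'
from tip import *
a=bot.grab_frame("side");b=bot.grab_frame("top");print(tip(b))
c=np.zeros((500,800,3),np.uint8);c[:300,:400]=cv2.resize(a[:,:,::-1],(400,300));c[:,400:]=cv2.resize(b[145:245,150:230,::-1],(400,500),interpolation=cv2.INTER_CUBIC)
cv2.imwrite("pics/g6.png",c)
E
```

```text
clock: 19.58
tcp_pos: [0.4114, 0.0955, 0.175]
orientation: [0.699, 0.715, 0.001, 0.001]
contact_force: [-0.4, 0.6, -0.1]
grip_width: 0.0002
grasp_force: 0.0
clock: 19.95
tcp_pos: [0.4116, 0.0975, 0.174]
orientation: [0.697, 0.717, -0.0, -0.0]
contact_force: [-0.0, -0.0, 0.0]
grip_width: -0.0
grasp_force: 0.0
(np.int64(171), np.int64(177), 30, np.float64(170.6), np.float64(174.77))
```

View pics/g6.png

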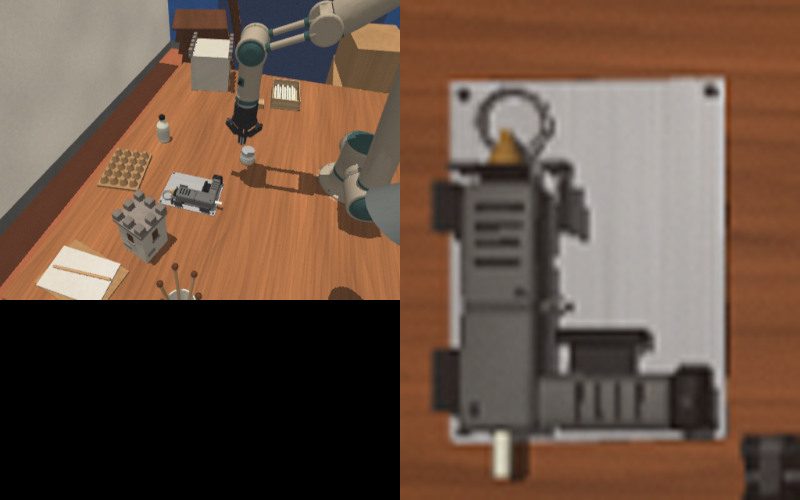

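The gun lies seated in the rest with its tip over the dish (crop 505,130). The trigger is free, the other objects are where they were, and the arm is clear. Handing in.

```bash
python3 -c "
from cell import bot
print(bot.job_done())"
```

```text
the job is handed in; nothing more can be done
None
```

I handed in the job at about 20 s: the gun lies on its side in the rest with the nozzle over the dish, after the trigger was squeezed right through, held about 1.1 s and released; the squeeze had slid the gun back about 8 mm, so I nudged it forward to within about 2 mm of its seat, and no verdict came back.

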